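Reset the tripped kiln at its control box

TASK

The glass kiln has tripped: on its control box, the one with the square well, reach a fingertip into the well, press the sunken reset key fully down and keep it down for a good second, then let it come up and only after that push the box's small lever right over, away from the well, to switch the heat back on. Only touch: do not pick up, tip or shove the box, and leave the fan's box (round well) and everything else on the bench as it is.

Things in the scene. Friction and masses are not known exactly. Their poses are not given: they have to be found in the camera images.
- kiln_box: Loose white-painted steel control box, about 1.6 kg, standing on the table: 170 (x) x 80 (y) x 56 mm high. Origin at the centre of its underside, x along its length, z up. A vertical well with a grey key at its bottom opens in its flat top 35 mm from the centre towards -x; a small toggle lever stands on the top 45 mm from the centre towards +x. This is the kiln's box: the one whose well and key are SQUARE.
- kiln_well (a point): Centre of the mouth of the kiln box's well, level with the top of the box (56 mm above the table); axes as the box. The well is square, 44 x 44 mm, sides along the box's x and y. The square 30 x 30 mm reset key stands in its middle, its top 18 mm below the mouth when released; fully pressed it is 26 mm below the mouth. Walls are vertical; the key cannot be reached from the side.
- kiln_key (a joint): Travel of the kiln box's sunken reset key in m: 0 released, 0.008 fully pressed (downwards). Spring: starts to move at about 2 N, about 5 N at the bottom, then a hard stop; returns by itself when let go.
- kiln_lever (a joint): Angle of the kiln box's toggle lever in rad: about 0 (up to 0.1) is off, leaning towards the well (box -x); 0.9 is on, leaning the same amount to the other side (box +x). Pivots about the box's y axis on a point 54 mm above the table, 45 mm from the box's centre. Light friction (1 to 2 N at the ball); stays where it is left.
- kiln_ball (a point): Centre of the black ball, 12 mm in diameter, at the end of the kiln box's lever, 30 mm from the pivot; the lever's rod is 8 mm thick. At off it is about 13 mm from the pivot towards box -x and 81 mm above the table.
- vent_box: Loose white-painted steel control box, about 1.6 kg, standing on the table: 170 (x) x 80 (y) x 56 mm high. Origin at the centre of its underside, x along its length, z up. A vertical well with a grey key at its bottom opens in its flat top 35 mm from the centre towards -x; a small toggle lever stands on the top 45 mm from the centre towards +x. This is the extractor fan's box: it looks the same, but its well (46 mm in diameter) and key (32 mm) are ROUND. To be left alone.
- vent_key (a joint): Travel of the round key of the fan's box in m: 0 released, 0.008 pressed. To be left alone.
- vent_lever (a joint): Angle of the fan box's lever in rad, 0 leaning towards its well, 0.9 the other way. To be left alone.
- paperweight: Loose green glass paperweight, 48 mm across, 40 mm high; origin at its underside. Bystander.
- bead_cup: Loose small brass cup, 40 mm across, 35 mm high; origin at its underside. Bystander.
- frit_jar: Loose amber jar with a metal cap, 52 mm across, 70 mm high; origin at its underside. Bystander.
- dish: Loose white ceramic dish, 80 mm across, 28 mm high; origin at its underside. Bystander.
- mug: Loose blue mug, 72 mm across, 70 mm high; origin at its underside. Bystander.
- pliers: Loose pliers with red handles lying flat, about 150 mm long, 12 mm high; origin under the joint of the legs, x along the jaws. Bystander.
- tweezers: Loose steel tweezers lying flat, 140 mm long, 8 mm high; origin in the middle, x along them. Bystander.
There are look-alikes about, which are no part of the job. What is shaped like the kiln_box but blue or pink is not meant.

How it is judged:
By the outcome, as a careful person would: the job done as asked, in the order asked, and still so for the second after the job is handed in, with the robot touching nothing.
It also fails if it takes over 48 s, if anything falls off the work surface, if the arm or the gripper's body presses on something with over 40 N, if the wrist force passes 120 N, or if a joint passes its speed limit or range.

ROBOT

A 6-joint arm with a two-finger parallel gripper is mounted at the origin on the work surface. World frame = base frame: x ahead of the robot, y to its left, z up, the work surface at z = 0. Lengths are in mm, angles in degrees, forces in N, time in s.
With the tool pointing down it reaches from about 300 to 825 mm from the base axis. Payload 5.4 kg.
Tool frame: the origin (TCP) lies midway between the tips of the shut fingers; the grasp point (between the pads) lies 19 mm behind it (r.tcp_to_grasp is the distance from the TCP to the grasp point, in mm); x points along the fingers, y is the direction in which the jaws open and shut, and the axes are right-handed (so a half turn about x gives the same grasp; the last joint's range is limited). The gripper opens to 92 mm and grips with 3 to 60 N. Pads are 20 mm wide; open, the fingers measure 128 mm over their backs; the gripper's body (75 mm by 189 mm) begins 69 mm behind the grasp point.
Start: joints at [-77.355, 9.076, 91.501, -0, 79.423, -12.038], TCP at [240.094, -522.456, 178.601] pointing down, gripper open.
Joint ranges: [-166.64, 166.64], [-54.1, 131.32], [10.49, 154.53], [-73.88, 253.88], [9.74, 151.15], [-171.62, 171.62]. Speed limits (degrees/s): [147.25, 147.25, 180, 180, 180, 180].

INTERFACE

Orientations are given as a 3x3 rotation matrix whose columns are the frame's x, y, z axes.
In Python, from workcell import r, move_gripper, eyes gives the robot as it stands. Calls block until the motion is done:
- r.move_ptp(position, orientation): joint-space move of the TCP to a pose.
- r.move_linear(position, feed=150, rot=None): straight line of the TCP; rot=None keeps the orientation; feed is the mean speed in mm/s.
- r.goto_joints(angles): joint-space move.
- move_gripper(opening, newtons=None): finger opening in mm; newtons is the grip in N (None keeps the last); returns when the fingers have stopped.
- r.dwell(seconds).
- r.solve_ik(position, orientation): joint angles nearest the present ones, or None.
- r.sense(): the state.
- eyes.snapshot(name): name is "scene" or "top" or "wrist"; returns a dict with "image" (420x560x3 uint8, blue, green, red), "vfov" (degrees; the focal length in pixels is half the picture's height over the tangent of half this angle, whatever the lens; pixels are square), "cx", "cy" (the principal point, pixels), "R" (3x3) and "t" (3): a world point X has camera coordinates R X + t. Camera axes: x right, y down, z forward; pixel columns grow to the right and rows downward; lengths in mm; the calibration is good to about 2 mm. The wrist camera is an equidistant fisheye: a pixel r from the principal point sees the ray r / f radians off the axis. A picture is of the moment at which its call begins. There is no depth.
A pose or a line that the arm cannot do raises r.Unreachable and nothing moves.
- r.hand_in(): hands the job in, once; it reports no verdict.
Trained networks look in a picture, given as the dict that the camera call returned (one of the last four; its "shot" number tells which), for a name from the list of things; names that differ only in an ending like _2 or _b are one class to them, and where a whole thing is asked for, a point or a joint stands for the part that bears it (a point fixed in the world has none). Each returns a list of dicts, best first, with "confidence" (0 to 1); they miss things now and then, are a little off and sometimes report something else, mostly with a low value. They report only what shows in the picture. A call takes as long as a camera call. They do not tell look-alikes from the thing itself.
- eyes.look_for(label, picture): "position" ([column, row] in pixels, amid what is visible of it).
The state is a dict: "time": time; "joint_positions": joint angles; "qvel": joint speeds; "tau": joint torques, N m; "position": TCP position; "eef_rot": TCP orientation; "wrist_force": force on the tool from outside, world axes, zero at the start; "ft_torque": the same for the moment, N m; "gripper_width": finger opening in mm.
Only numpy, scipy, OpenCV 4.12 (cv2) and the standard library are available. Lean on these libraries where they do the work, as an engineer would, in place of code of your own. Each camera call takes 0.05 s, during which the arm holds its last target.

## Working session

There is one attempt and no reset: what is moved stays moved. The work goes in short steps, each a Python script; the robot and the scene stay as the last script left them, time stands still between calls to the robot, and variables do not carry over. Pictures are saved under pics/ and viewed, and the job is handed in when it is done.

```bash
mkdir -p pics; ls; python3 - <<'E'
from workcell import r, move_gripper, eyes
import cv2,pickle
D={}
for n in ("scene","top","wrist"):
    p=eyes.snapshot(n); D[n]=p
    cv2.imwrite(f"pics/{n}0.png",p["image"])
    print(n,p["vfov"],p["cx"],p["cy"],p["R"],p["t"],p["shot"])
    for l in ("kiln_box","kiln_well","kiln_ball","vent_box"):
        print(l,[(d["position"],round(d["confidence"],2)) for d in eyes.look_for(l,p)])
pickle.dump(D,open("d0.pkl","wb"))
print(r.sense())
E
```

```text
pics
scene 43.841387337338986 277.43491778911124 202.90876718307277 [[-0.29631308  0.95506963 -0.00636945]
 [ 0.7021895   0.21332612 -0.67928041]
 [-0.64740132 -0.20575223 -0.73385118]] [ 171.28717153 -313.04715145 1610.23672502] 1
kiln_box [([89.4, 210.8], 0.84), ([213.0, 145.7], 0.63), ([347.6, 172.0], 0.58), ([434.7, 198.1], 0.58)]
kiln_well [([345.2, 171.7], 0.94), ([433.5, 197.4], 0.79), ([91.1, 213.0], 0.76), ([227.1, 216.3], 0.68), ([218.5, 144.9], 0.63)]
kiln_ball [([226.8, 209.0], 0.61), ([448.0, 193.0], 0.61), ([364.9, 314.2], 0.15)]
vent_box [([359.5, 248.4], 0.89)]
top 55.57933358898765 276.49090712507734 211.53084495150873 [[-0.00920634 -0.99943913  0.03219748]
 [-0.99647134  0.00648311 -0.08368292]
 [ 0.08342724 -0.03285428 -0.99597213]] [-40.91377599 517.43194956 983.4374016 ] 2
kiln_box [([116.8, 274.4], 0.96), ([211.3, 289.9], 0.93), ([436.7, 163.1], 0.81), ([362.3, 291.8], 0.59)]
kiln_well [([309.4, 201.5], 0.88), ([433.5, 165.5], 0.81), ([119.5, 274.3], 0.71), ([213.2, 295.2], 0.69), ([363.3, 293.0], 0.63)]
kiln_ball []
vent_box [([178.6, 197.0], 0.7)]
wrist 65.706
[... 457 characters left out ...]
415110e-04,
        7.94244137e+01, -1.20386151e+01]), 'qvel': array([ 0.0460463 , -0.03565891,  0.07168138,  0.03397999,  0.16929436,
       -0.02590065]), 'tau': array([ 4.52744107e-04, -3.85521197e+01, -3.22328532e+01,  7.02315196e-02,
        3.08340951e-02,  7.19851613e-06]), 'position': array([ 240.10030301, -522.47264607,  178.63730594]), 'eef_rot': array([[ 2.53731180e-05,  4.17598981e-01, -9.08631438e-01],
       [-3.90007459e-05, -9.08631437e-01, -4.17598981e-01],
       [-9.99999999e-01,  4.60330921e-05, -6.76814096e-06]]), 'wrist_force': array([-0.46261588, -0.32063636, -0.02278239]), 'ft_torque': array([ 0.00548171, -0.0237739 , -0.04994531]), 'gripper_width': 91.21748025460323}
```

View pics/scene0.png

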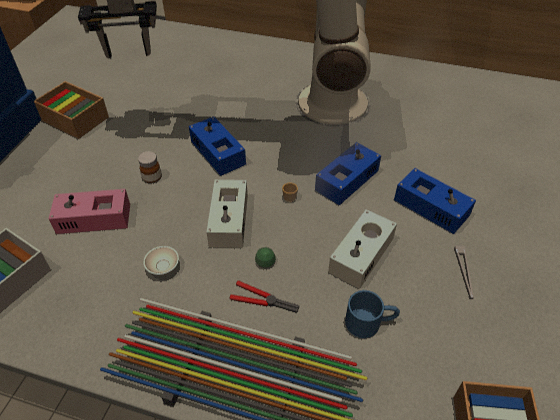

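View pics/top0.png

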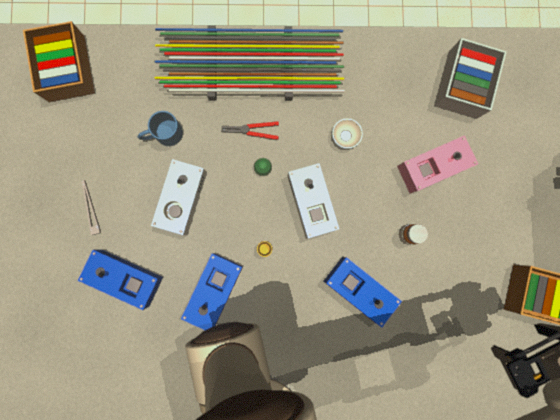

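View pics/wrist0.png

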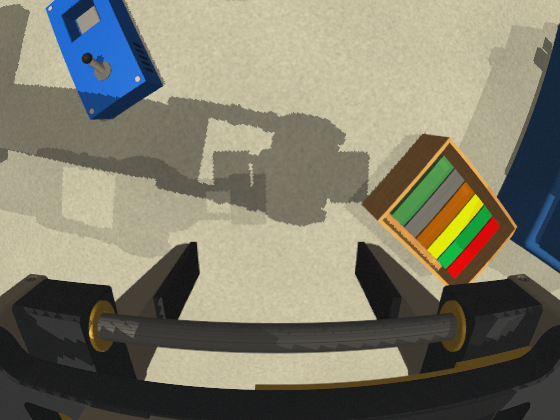

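Both views show the same candidates (top-view pixels):
- White box with a square well at (314,201).
- White box with a round well at (178,197), which is the fan's.
- Blue boxes at (119,278), (212,291) and (362,291).
- Pink box at (438,165).

I choose the white one at (314,201) and will check it in a close crop.

```bash
python3 - <<'E'
import pickle,cv2,numpy as np
D=pickle.load(open("d0.pkl","rb"))
a=cv2.resize(D["top"]["image"][155:250,275:355],None,fx=6,fy=6,interpolation=cv2.INTER_CUBIC)
b=cv2.resize(D["scene"]["image"][170:255,195:260],None,fx=6,fy=6,interpolation=cv2.INTER_CUBIC)
h=570
b=cv2.copyMakeBorder(b,0,h-b.shape[0],0,0,cv2.BORDER_CONSTANT) if b.shape[0]<h else b[:h]
cv2.imwrite("pics/crop0.png",np.hstack([a,b])[:, :800])
# rough pose on z=56
def back(p,uv,z):
    f=p["image"].shape[0]/2/np.tan(np.radians(p["vfov"]/2))
    d=p["R"].T@np.array([(uv[0]-p["cx"])/f,(uv[1]-p["cy"])/f,1]); c=-p["R"].T@p["t"]
    return c+d*(z-c[2])/d[2]
p=D["top"]
g=cv2.cvtColor(p["image"],cv2.COLOR_BGR2HSV)
m=((g[...,1]<40)&(g[...,2]>190)).astype(np.uint8)
n,lab,st,ce=cv2.connectedComponentsWithStats(m)
i=max(range(1,n),key=lambda i:st[i,4] if abs(ce[i][0]-314)<15 and abs(ce[i][1]-201)<20 else 0)
rect=cv2.minAreaRect(np.argwhere(lab==i)[:,::-1].astype(np.float32)); print(rect,st[i])
for c in cv2.boxPoints(rect): print(c,back(p,c,56))
for uv in [(318,214),(309,184)]: print(back(p,uv,56))
for uv in [(229,194),(225,212)]: print(back(D["scene"],uv,56))
E
```

```text
((313.71453857421875, 200.10794067382812), (69.89696502685547, 32.724700927734375), 73.68614196777344) [ 289  163   50   75 1941]
[288.194   171.16273] [613.8459201  -73.62360749  56.        ]
[319.6011  161.97041] [ 636.61257822 -151.70391756   56.        ]
[339.23508 229.05315] [ 470.32700089 -196.81839661   56.        ]
[307.82797 238.24547] [ 448.58893566 -119.51335944   56.        ]
[ 507.55372516 -145.4082179    56.        ]
[ 581.71963642 -124.51147866   56.        ]
[ 512.64288889 -143.02003816   56.        ]
[ 570.26518012 -131.12638876   56.        ]
```

View pics/crop0.png

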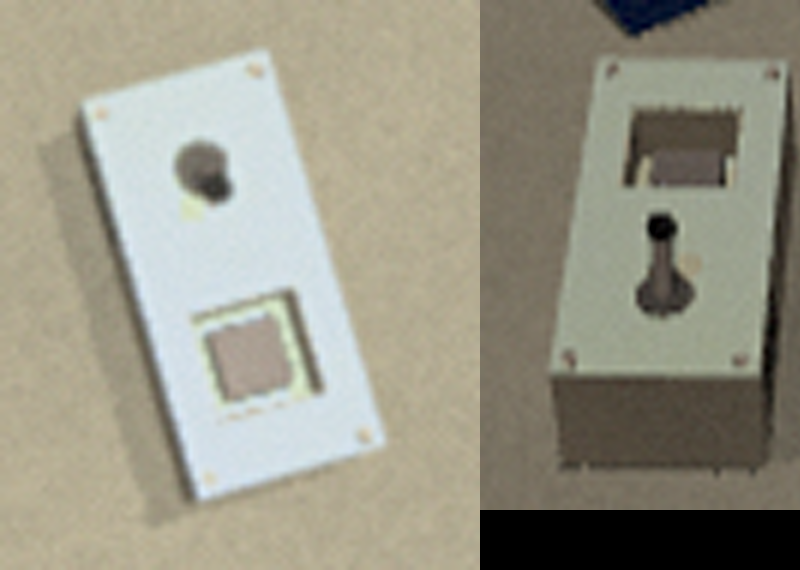

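The crop confirms it: white box, square well with a square key at crop (250,357), and the lever leaning towards the well at (215,185). Next I'll move above it and refine with the wrist camera. I'll press with a single finger (about 18x20 mm), with the other finger hanging clear beyond the box's -y side.

```bash
cat > h.py <<'E'
import numpy as np,cv2
from workcell import r, move_gripper, eyes
def frame(deg):
    a=np.radians(deg); return np.array([np.cos(a),np.sin(a),0]),np.array([-np.sin(a),np.cos(a),0])
def rot(deg,s=1):
    xh,yh=frame(deg); X=np.array([0,0,-1.]); Y=s*yh
    return np.column_stack([X,Y,np.cross(X,Y)])
def fl(p): return p["image"].shape[0]/2/np.tan(np.radians(p["vfov"]/2))
def proj(p,X,fish=False):
    c=p["R"]@np.asarray(X,float)+p["t"]; f=fl(p)
    if fish:
        rr=np.hypot(c[0],c[1]); th=np.arctan2(rr,c[2]); return np.array([p["cx"]+f*th*c[0]/rr,p["cy"]+f*th*c[1]/rr])
    return np.array([p["cx"]+f*c[0]/c[2],p["cy"]+f*c[1]/c[2]])
E
python3 - <<'E'
from h import *
import pickle
s0=r.sense(); p=pickle.load(open("d0.pkl","rb"))["wrist"]
c=-p["R"].T@p["t"]; print("cam in tool",s0["eef_rot"].T@(c-s0["position"]), "axis in tool", s0["eef_rot"].T@p["R"][2])
C=np.array([542.3,-135.4,0]); a=15.36; xh,yh=frame(a)
W=C-35*xh
tgt=W-39*yh+np.array([0,0,190])
for s in(1,-1): print(s,r.solve_ik(tgt,rot(a,s)))
E
```

```text
cam in tool [-205.74049714    1.09100873  -76.26053765] axis in tool [9.63090220e-01 3.86314807e-04 2.69178527e-01]
1 [-3.19482801e+01  4.91310376e+00  9.47533801e+01 -2.54444375e-14
  8.03335161e+01 -1.37308280e+02]
-1 [-3.19482801e+01  4.91310376e+00  9.47533801e+01 -2.54444375e-14
  8.03335161e+01  4.26917199e+01]
```

```bash
python3 - <<'E'
from h import *
import pickle
C=np.array([542.3,-135.4,0]); a=15.36; xh,yh=frame(a)
W=C-35*xh
R=rot(a,-1)
r.move_ptp(W-39*yh+np.array([0,0,180]),R)
move_gripper(60)
r.move_linear(W-39*yh+np.array([0,0,130]))
p=eyes.snapshot("wrist"); s=r.sense(); print(s["time"],s["position"],s["gripper_width"],s["wrist_force"])
pickle.dump((p,s),open("d1.pkl","wb"))
im=p["image"].copy()
for sx in(-85,85):
  for sy in(-40,40):
    u=proj(p,C+sx*xh+sy*yh+[0,0,56],True); cv2.circle(im,tuple(int(round(v)) for v in u),2,(0,0,255),-1)
for sx in(-57,-13):
  for sy in(-22,22):
    u=proj(p,C+sx*xh+sy*yh+[0,0,56],True); cv2.circle(im,tuple(int(round(v)) for v in u),2,(0,255,0),-1)
u=proj(p,s["position"]+39*yh,True);cv2.circle(im,tuple(int(round(v)) for v in u),2,(255,0,255),-1)
u=proj(p,C+32*xh+[0,0,81],True);cv2.circle(im,tuple(int(round(v)) for v in u),2,(255,0,0),-1)
cv2.imwrite("pics/w1.png",cv2.resize(im,(800,600)))
E
```

```text
3.5333 [ 519.48979292 -182.63053366  131.04294969] 60.06433056705515 [0.15778679 0.26338282 0.61368496]
```

View pics/w1.png

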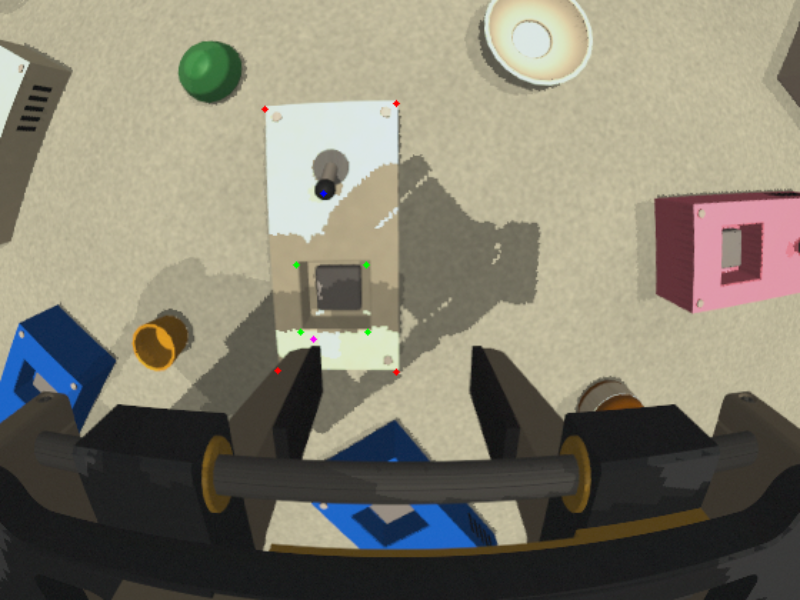

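```bash
python3 - <<'E'
from h import *
import pickle
p,s=pickle.load(open("d1.pkl","rb"))
im=cv2.resize(p["image"],None,fx=3,fy=3,interpolation=cv2.INTER_CUBIC)
T=s["eef_rot"];P=s["position"]
def q(x,y,z):
    u=proj(p,P+T@np.array([x,y,z]),True); return tuple(int(round(v*3+1)) for v in u)
for y in(-30,-48):
  for L in [((0,y,-10),(0,y,10)),((0,y,-10),(-50,y,-10)),((0,y,10),(-50,y,10))]:
    cv2.line(im,q(*L[0]),q(*L[1]),(0,0,255) if y==-30 else (255,255,0),1)
crop=im[150*3:340*3,160*3:360*3]
cv2.imwrite("pics/w1c.png",crop[:570,:600])
E
```

```text
(no output)
```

View pics/w1c.png

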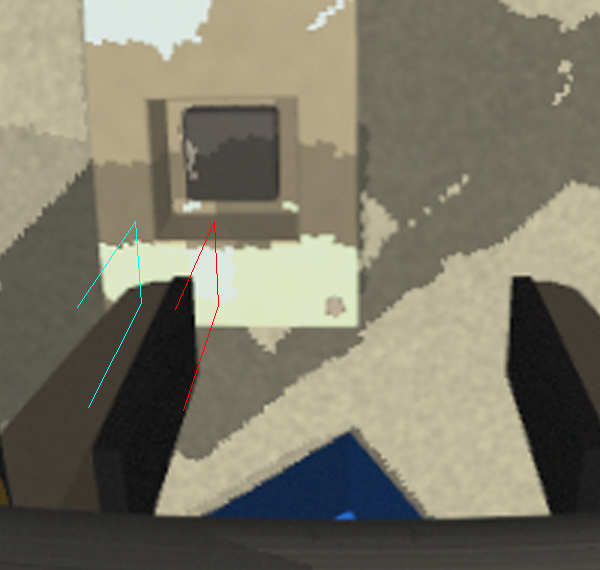

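```bash
python3 - <<'E'
from h import *
import pickle
from scipy.optimize import least_squares
p,s=pickle.load(open("d1.pkl","rb"))
T=s["eef_rot"];P=s["position"]
def q(x,y,z): return proj(p,P+T@np.array([x,y,z]),True)
for x in(0,-10,-20,-30): print(x,q(x,-30,-10),q(x,-30,10),q(x,30,-10))
m=np.array([[160+193/3,150+277/3],[160+197/3,150+372/3],[160+512/3,150+277/3],[160+508/3,150+375/3]]);print(m)
f=lambda v:(np.array([q(v[0],v[1],v[2]-10),q(v[0],v[1],v[2]+10),q(v[0],v[3],v[2]-10),q(v[0],v[3],v[2]+10)])-m).ravel()
o=least_squares(f,[0,-30,0,30]);print(o.x,o.fun)
# at start
D=pickle.load(open("d0.pkl","rb"))["wrist"]
# box refine
a0=np.array([542.3,-135.4,15.36])
M=np.array([[266,106.5],[397,101.5],[399.5,369.5],[300,263],[370,262],[371,328],[303,328]])*0.7
B=[(85,40),(85,-40),(-85,-40),(-13,22),(-13,-22),(-57,-22),(-57,22)]
def g(v):
    xh,yh=frame(v[2]); return np.concatenate([proj(p,np.array([v[0],v[1],56])+bx*xh+by*yh,True)-mm for (bx,by),mm in zip(B,M)])
o=least_squares(g,a0,loss="soft_l1");print(o.x,g(o.x).round(1))
E
```

```text
0 [230.95409833 223.46129341] [232.2407788  251.17272129] [321.03496025 223.58854338]
-10 [228.83813305 228.2749511 ] [230.28900684 257.02762999] [323.0394112  228.41206709]
-20 [226.52951058 233.54524271] [228.17361265 263.39897344] [325.22665042 233.69388473]
-30 [224.0023754  239.33656956] [225.87525021 270.35202808] [327.62127241 239.49879817]
[[224.33333333 242.33333333]
 [225.66666667 274.        ]
 [330.66666667 242.33333333]
 [329.33333333 275.        ]]
[-37.65554967 -28.74230686  -1.14299525  30.7452519 ] [-0.32371965 -0.04642774  0.32763963  0.41360967  0.37534598  0.08713651
 -0.39787353 -0.46418672]
[ 544.14801286 -137.02718541   15.87471233] [-0.1 -0.1  0.5 -0.8  0.1 -0.  -0.6 -0.3 -0.3 -0.3  0.1  1.   0.2  1.2]
```

```bash
python3 - <<'E'
from h import *
p=eyes.snapshot("scene"); t=eyes.snapshot("top"); s=r.sense();T=s["eef_rot"];P=s["position"]
out=[]
for p in(p,t):
    im=cv2.resize(p["image"],None,fx=5,fy=5,interpolation=cv2.INTER_CUBIC)
    def q(x,y,z): return tuple(int(v*5+2) for v in proj(p,P+T@np.array([x,y,z])))
    for y in(-30,30):
        for x,c in((0,(0,0,255)),(-19,(0,255,0)),(-37,(255,0,255))):
            cv2.line(im,q(x,y,-10),q(x,y,10),c,1)
    c=q(0,0,0); out.append(im[max(0,c[1]-300):c[1]+150,max(0,c[0]-200):c[0]+200])
h=min(o.shape[0] for o in out)
cv2.imwrite("pics/tip.png",np.hstack([o[-h:] for o in out]))
E
```

```text
(no output)
```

View pics/tip.png

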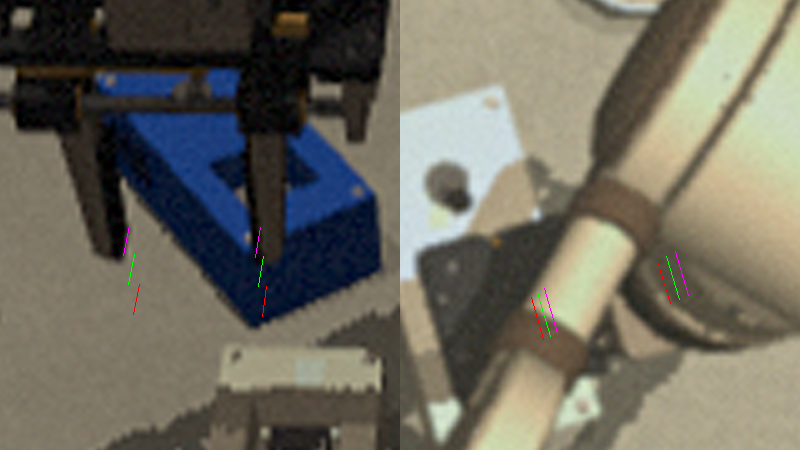

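The open fingers' tips are about 37 mm behind the reported TCP. The wrist fit and the scene view (tips at the magenta marks) agree on this. I'll plan with that offset and confirm it by contact force. First I'll hover the fingertip just above the mouth and check.

```bash
cat >> h.py <<'E'
C=np.array([544.15,-137.03,0]); A=15.87
xh,yh=frame(A); R=rot(A,-1); OFF=36; TIP=37
def pose(bx,by,ztip): return C+bx*xh+(by-OFF)*yh+np.array([0,0,ztip-TIP])
E
python3 - <<'E'
from h import *
r.move_linear(pose(-35,0,64),rot=R)
p=eyes.snapshot("wrist");q=eyes.snapshot("scene"); s=r.sense(); print(s["time"],s["position"],s["wrist_force"],pose(-35,0,64))
a=cv2.resize(p["image"][150:340,160:360],None,fx=3,fy=3,interpolation=cv2.INTER_CUBIC)[:500,:450]
b=cv2.resize(q["image"][130:255,190:260],None,fx=4,fy=4,interpolation=cv2.INTER_CUBIC)[:500]
cv2.imwrite("pics/h2.png",np.hstack([a,b]))
E
```

```text
4.5667 [ 521.45259566 -181.92192158   28.48392741] [1.10103453 0.13802899 0.40050946] [ 520.32844034 -181.22879292   27.        ]
```

View pics/h2.png

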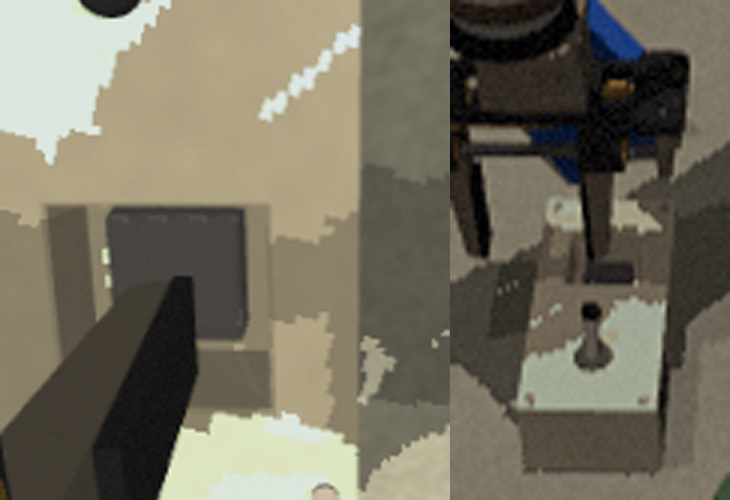

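The fingertip (crop (193,277) to (197,372)) sits inside the square mouth (x 45–270, y 204–410) and is well centred. I'll descend with force monitoring.

```bash
python3 - <<'E'
from h import *
log=[]
def fz():
    s=r.sense(); log.append((round(s["time"],2),round(s["position"][2],1),*np.round(s["wrist_force"],1))); return s["wrist_force"]
f0=fz(); base=f0[2]
r.move_linear(pose(-35,0,44),feed=60); r.dwell(.15); base=fz()[2]
z=44; hit=None
while z>20:
    z-=1; r.move_linear(pose(-35,0,z),feed=30); r.dwell(.05); f=fz(); 
    if f[2]-base>9 : hit=z;break
    if np.hypot(f[0]-f0[0],f[1]-f0[1])>10: print("side");break
for l in log: print(*l)
print(hit)
if hit:
    r.dwell(1.0); fz(); print(log[-1])
E
```

```text
4.57 28.5 1.1 0.1 0.4
5.2 7.2 0.4 0.1 0.5
5.5 6.1 1.2 -0.6 0.1
5.8 4.9 -0.1 -0.6 -0.4
6.1 4.0 0.2 0.8 0.3
6.4 2.9 0.1 -0.0 0.4
6.7 2.3 -0.8 0.7 2.4
7.0 1.2 0.0 -0.5 2.5
7.3 0.1 1.0 1.0 3.2
7.6 -0.9 0.1 0.1 2.3
7.9 -1.9 0.8 -0.4 3.9
8.2 -2.9 1.2 -0.3 3.7
8.5 -3.9 1.0 -0.4 4.4
8.8 -4.9 1.3 -1.1 3.7
9.1 -5.6 1.2 -1.5 7.1
9.4 -5.8 -1.3 0.5 13.1
30
(10.4, np.float64(-5.8), np.float64(-2.2), np.float64(-0.4), np.float64(11.9))
```

Full press found: contact at TCP z ≈ 2.4, spring force 2 to 4.5 N, hard stop at −5.7 (8 mm travel, 12 N). I'll hold a bit longer, then release and look.

```bash
python3 - <<'E'
from h import *
r.dwell(.5); s=r.sense(); print(s["time"],s["wrist_force"])
r.move_linear(pose(-35,0,50),feed=60); r.move_linear(pose(-35,0,105),feed=120); r.dwell(.2)
s=r.sense(); print(s["time"],s["position"],s["wrist_force"])
r.move_linear(pose(5,0,105),feed=120)
p=eyes.snapshot("wrist");q=eyes.snapshot("scene");s=r.sense(); print(s["time"],s["position"],pose(5,0,105))
im=p["image"].copy()
from itertools import product
for sx,sy in list(product((-85,85),(-40,40)))+list(product((-57,-13),(-22,22))):
    u=proj(p,C+sx*xh+sy*yh+[0,0,56],True); cv2.circle(im,tuple(int(round(v)) for v in u),1,(0,0,255),-1)
u=proj(p,C+32*xh+[0,0,81],True); cv2.circle(im,tuple(int(round(v)) for v in u),1,(255,0,0),-1)
a=cv2.resize(im,None,fx=1,fy=1); a=cv2.resize(im[60:340,140:420],(560,560),interpolation=cv2.INTER_CUBIC)
b=cv2.resize(q["image"][130:270,190:250],(240,560),interpolation=cv2.INTER_CUBIC)
cv2.imwrite("pics/h3.png",np.hstack([a,b]))
E
```

```text
10.9 [-1.79516913  0.37027083 12.75725923]
12.1917 [ 519.53089897 -180.74311952   66.83152177] [ 0.30426374 -0.394454   -1.43688006]
12.775 [ 558.0284779  -170.3197631    67.65729231] [ 558.80382524 -170.29056833   68.        ]
```

View pics/h3.png

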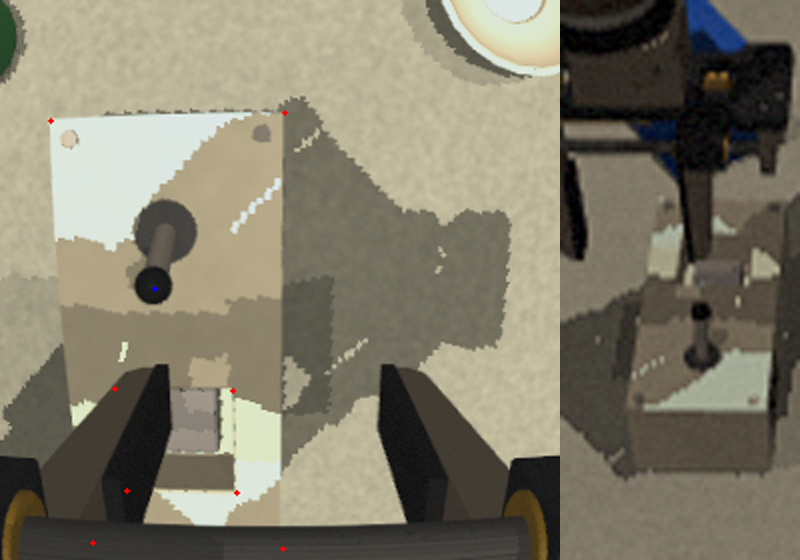

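The key is back up, the box is unmoved (corners match) and the ball is at its predicted spot (153,285). Next is the lever push.

```bash
python3 - <<'E'
from h import *
r.move_linear(pose(6,0,73),feed=100); r.dwell(.15)
b=np.mean([r.sense()["wrist_force"]@xh for _ in range(3)])
bx=6; s=r.sense(); print(s["time"],s["position"],b)
while bx<43.5:
    bx+=3 if bx<33 else 1
    r.move_linear(pose(bx,0,73),feed=40); r.dwell(.04)
    s=r.sense(); f=s["wrist_force"]@xh-b
    print(bx,round((s["position"]-C)@xh,1),round(f,1),round(s["time"],2))
    if f<-5: break
p=eyes.snapshot("wrist");q=eyes.snapshot("scene")
a=cv2.resize(p["image"][60:340,140:420],(560,560),interpolation=cv2.INTER_CUBIC)
bb=cv2.resize(q["image"][130:270,190:250],(240,560),interpolation=cv2.INTER_CUBIC)
cv2.imwrite("pics/h4.png",np.hstack([a,bb]))
E
```

```text
13.3917 [ 560.36310331 -170.39869974   36.84471684] -0.4158086983863815
9 9.3 0.3 13.68
12 12.1 -0.1 13.97
15 15.1 0.4 14.27
18 17.9 -1.1 14.56
21 21.1 -1.0 14.85
24 24.4 -1.1 15.14
27 27.3 -1.0 15.43
30 30.3 -0.3 15.72
33 33.2 0.8 16.02
34 34.0 -0.5 16.31
35 35.0 -0.9 16.6
36 36.0 -0.7 16.89
37 36.9 -2.1 17.18
38 37.9 -1.1 17.48
39 39.0 -1.2 17.77
40 40.0 -1.4 18.06
41 40.9 -2.2 18.35
42 41.3 -4.7 18.64
43 41.4 -7.1 18.93
```

View pics/h4.png

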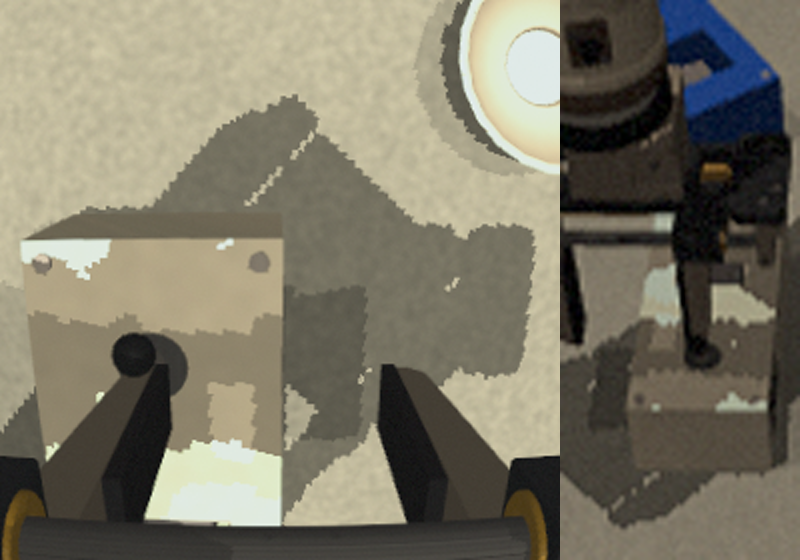

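The force rises to 7 N and motion stalls at bx ≈ 41.4 (predicted 42), so the lever is at its stop. I'll back off, lift away and check.

```bash
python3 - <<'E'
from h import *
from itertools import product
r.move_linear(pose(30,0,73),feed=80); r.move_linear(pose(10,0,140),feed=150); r.move_linear(pose(-35,0,170),feed=150); r.dwell(.2)
p=eyes.snapshot("wrist");q=eyes.snapshot("scene");s=r.sense(); print(s["time"],s["position"],s["wrist_force"])
im=cv2.resize(p["image"],(800,600),interpolation=cv2.INTER_CUBIC)
def dot(X,c):
    u=proj(p,X,True)*800/560; cv2.circle(im,tuple(int(round(v)) for v in u),2,c,-1)
for sx,sy in list(product((-85,85),(-40,40)))+list(product((-57,-13),(-22,22))): dot(C+sx*xh+sy*yh+[0,0,56],(0,0,255))
dot(C+58*xh+[0,0,81],(255,0,0))
cv2.imwrite("pics/h5.png",im)
cv2.imwrite("pics/s5.png",q["image"])
for l in("kiln_ball","kiln_well"): print(l,[(np.round(d["position"]),round(d["confidence"],2)) for d in eyes.look_for(l,p)])
print("ball on",proj(p,C+58*xh+[0,0,81],True),"off",proj(p,C+32*xh+[0,0,81],True))
E
```

```text
20.7667 [ 520.42744227 -180.88648402  132.38341067] [-0.79303515  0.15010629 -0.77632808]
kiln_ball [(array([231., 105.]), 0.58)]
kiln_well [(array([240., 158.]), 0.83), (array([ 36., 255.]), 0.75), (array([279., 361.]), 0.64), (array([506., 176.]), 0.58)]
ball on [230.2360137  102.19255334] off [230.57376036 134.86247935]
```

View pics/h5.png

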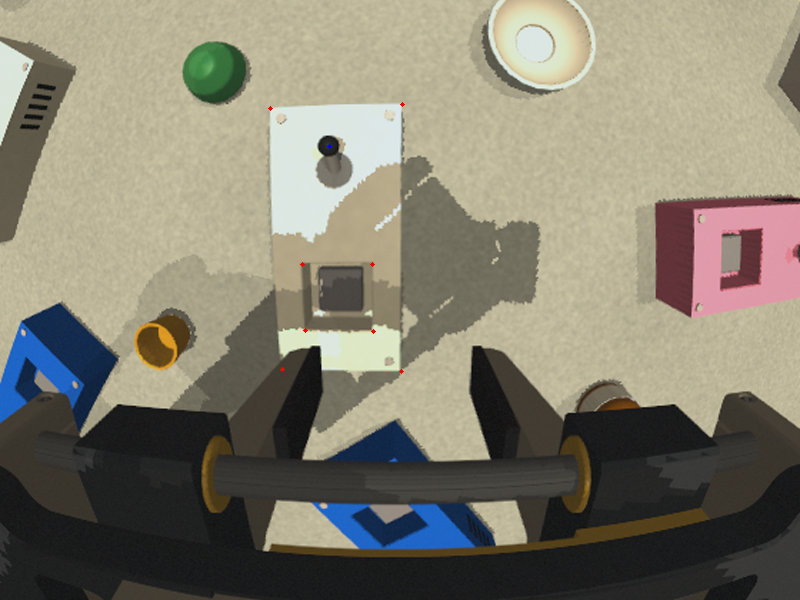

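View pics/s5.png

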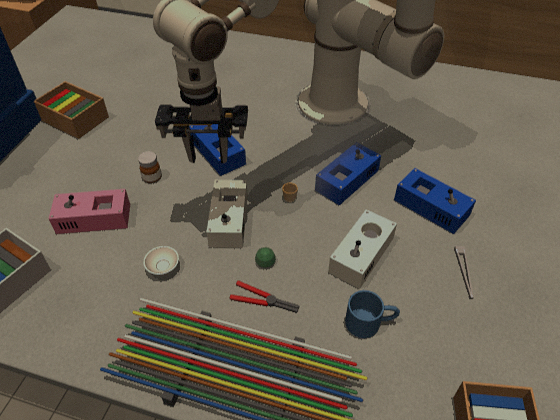

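The lever's ball is at the "on" prediction ((328,147) in the view). The box corners still match to about 1 mm, the key is up and everything else looks unchanged, so I'm handing in.

```bash
python3 -c "
from workcell import r
r.hand_in(); print(r.sense()['time'])"
```

```text
the job is handed in; nothing more can be done
the job is handed in; nothing more can be done
```

The kiln is reset and its heat lever is switched on. I handed the job in at about 21 s of the 48 s allowed; no verdict was reported.

- **Reset key:** I put one fingertip into the square well of the white kiln box. The key travelled about 8 mm to its hard stop at about 12–13 N, stayed fully down for at least 1.5 s, and came back up when released.
- **Lever:** After that I pushed the lever away from the well until it stalled at its stop at about 7 N, then backed off and lifted clear.
- **Last checks:** In the wrist picture the lever's ball is within about 3 px (roughly 2 mm) of where "on" should put it. The key is up, and the box corners match their positions before the press to about 1 mm. The scene picture shows the fan's box and the other things where they were. The robot is touching nothing.
- **Disagreement:** The open fingertips sit about 36 mm behind the stated TCP (tool tip point). Both cameras and the contact height showed this, and I corrected for it.

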